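Hang the battery caddy on the hook stand

ROBOT

A 6-joint arm with a two-finger parallel gripper is mounted at the origin on a cart in front of the work surface, level with it; the furniture and walls round the work are solid. World frame = base frame: x ahead of the robot, y to its left, z up, the work surface at z = 0. Lengths are in m, angles in rad, forces in N, time in s.
With the tool pointing down it reaches from about 0.375 to 0.75 m from the base axis. Payload 9 kg.
Tool frame: the origin (TCP) lies between the finger pads; the fingertips stand 14 mm ahead of it and the grasp point (between the pads) lies 5 mm behind it; z points along the fingers, y is the line along which they close (so a half turn about z gives the same grasp; the last joint's range is limited). The gripper opens to 85 mm and grips with 20 to 120 N. Pads are 22 mm wide; open, the fingers measure 114 mm over their backs; the gripper's body (76 mm by 85 mm) begins 54 mm behind the grasp point. The pads swing forward as they close: fully open they stand 13 mm farther back than shut.
Start: joints at [1.019, 0.104, 0.097, 1.564, 0, 1.353], TCP at [0.197, 0.567, 0.22] pointing down, gripper open.
Joint ranges: [-2.99, 2.99], [-0.84, 1.86], [-1.1, 1.16], [-1.84, 2.11], [-1.51, 1.56], [-3.14, 3.14]. Speed limits (rad/s): [2.22, 2.22, 2.57, 3.14, 3.14, 3.14].

INTERFACE

Orientations are given as [roll, pitch, yaw] about the fixed x, y, z axes, in that order (R = Rz(yaw) Ry(pitch) Rx(roll)).
In Python, from plant import env, vision gives the robot as it stands. The module is installed in compiled form; this text tells all that it offers.
- The arm moves only by the shell command python3 -m jog 'ROWS' [FORCE]. ROWS is JSON, a list of rows, each a list of 7 numbers: the closure, from 0 (fully open) to 1 (shut), then the shift along the world's x, y, z in m, then the turn, a rotation vector about the world's x, y, z in degrees. A call has 1 to 12 rows; each row is the pose to reach, as a shift and turn from the pose commanded when the call began; what a row does not reach only later rows make up. A row lasts 1/10 s, in which the tool goes at most 50 mm and 8.59 degrees, less where a joint would pass 70% of its speed; a pose out of reach is approached as far as the arm can. A call with a gripper value outside its range is refused whole. The fingers move at their own pace and stop on an object; FORCE is the grip in N (left out, the last holds). Time passes only in rows, so rows that repeat a pose let the fingers close. It gives the time, the measured TCP pose, the force, the opening and the grip force at its end, in the units of the state.
- env.get_obs(): the state, without advancing time (a new reading comes with each control period).
- vision.capture(name): name is "side" or "top"; returns a dict with "image" (420x560x3 uint8, blue, green, red), "intrinsics" (3x3 intrinsics, pixels), "k1" (the pictures are not rectified: a ray, as slopes to the right and down, at radius r is drawn at 1 + k1 r^2 times it, then the intrinsics apply), "R" (3x3) and "t" (3): a world point X has camera coordinates R X + t. Camera axes: x right, y down, z forward; pixel columns grow to the right and rows downward; lengths in m; the calibration is good to about 2 mm. A picture is of the moment at which its call begins. There is no depth.
- env.finish_job(): hands the job in; it is judged then, once.
The state is a dict: "clock": time; "joints": joint angles; "qvel": joint speeds; "effort": joint torques, N m; "position": TCP position; "tool_rot": TCP orientation; "contact_force": force on the tool from outside, world axes, zero at the start; "wrist_torque": the same for the moment, N m; "opening": finger opening in m; "grip_force": force on a finger pad.
Only numpy, scipy, OpenCV 4.12 (cv2) and the standard library are available. Lean on these libraries where they do the work, as an engineer would, in place of code of your own. Each camera call takes 0.05 s, during which the arm holds its last target. There are 200 camera calls.

TASK

Clear the wooden battery caddy off the desk by hanging it on the hook stand: the hook goes through the hand slot of its upright handle board, and the caddy hangs there upright and still, with its batteries still in it. The stand's telescopic post has been set to some height that nobody noted, so find out how high the hook is. Leave the mouse, earbud case, remote and USB stick where they are.

Things in the scene. Friction and masses are not known exactly. Their poses are not given: they have to be found in the camera images.
- caddy: loose wooden battery caddy, 0.15 to 0.31 kg empty: open box 54 (x) x 92 (y) x 40 mm high with eight battery wells; across its middle stands a handle board in its y-z plane, 10 mm thick, to 140 mm high, with a hand slot through it along x. Origin: centre of the underside, z up. Front and back (x, -x) are alike.
- caddy_slot (a point): middle of the upper edge of the hand slot, which should rest on the hook: 96 mm above the caddy's origin, same axes. From here the slot is 34 mm high downwards and 44 mm wide (y -22 to +22); upwards is a solid strip 44 mm high, 70 mm wide (y), 10 mm thick (x), to grip from above.
- hook_stand: fixed dark steel stand: base plate 130 x 90 x 10 mm and at its x = +55 mm a tube (collar 29 mm across) to z 112 mm, out of which a 16 mm post telescopes to 2 mm above the hook arm. The post is set and does not move. Origin: on the desk straight below the hook's seat, z up. The top of the arm is 160 to 230 mm above the desk; THIS HEIGHT IS NOT REPORTED: feel for it or look.
- below_tip (a point): point on the desk straight below the hook's tip (30 mm from the stand's origin along its -x; same axes). The hook arm, 8 mm thick, runs level at the stand's y = 0 from the post at x = +55 to x = -24 mm, then bends up into the tip: a round end 8 mm thick at x = -30 mm whose top is 10 mm above the top of the arm.
- battery_1: loose AA battery (dark green), 14 mm across, 50 mm tall, standing in a well of the caddy; origin at the centre of its lower end, z along it
- battery_2: loose AA battery (dull yellow), 14 mm across, 50 mm tall, standing in a well of the caddy; origin at the centre of its lower end, z along it
- battery_4: loose AA battery (dull yellow), 14 mm across, 50 mm tall, standing in a well of the caddy; origin at the centre of its lower end, z along it
- mouse: computer mouse, 120 (x) x 59 x 39 mm, loose, to be left alone; origin under its centre
- earbud_case: white earbud case, 47 x 58 x 25 mm, loose, to be left alone; origin under its centre
- led_remote: thin white remote, 86 x 40 x 8 mm, loose, to be left alone; origin under its centre
- usb_stick: grey USB stick, 57 x 18 x 8 mm, loose, to be left alone; origin under its centre

How it is judged:
At the end, for the whole second after the job is handed in: The caddy hangs on the hook, its underside 45 to 150 mm above the desk, the top edge of its slot within 30 mm in plan of the stand's origin, upright within 0.3 rad, at rest (under 0.03 m/s, 0.3 rad/s); each battery is in it (lower end within 50 mm of the caddy's origin) (horizontal distance between caddy_slot and hook_stand below 0.03 m and height (world z) of caddy between 0.045 and 0.15 m and angle between caddy's own z axis and vertical below 0.3 rad and linear speed of caddy below 0.03 m/s and angular speed of caddy below 0.3 rad/s and distance between each of battery_1, battery_2, battery_4 and caddy below 0.05 m); the robot touches nothing.
It fails at once if the mouse is moved by more than 30 mm (distance of mouse from where it was at the start of the episode above 0.03 m).
It fails at once if the earbud case is moved by more than 30 mm (distance of earbud_case from where it was at the start of the episode above 0.03 m).
It fails at once if the remote is moved by more than 30 mm (distance of led_remote from where it was at the start of the episode above 0.03 m).
It fails at once if the USB stick is moved by more than 30 mm (distance of usb_stick from where it was at the start of the episode above 0.03 m).
It fails at once if a battery comes out of the caddy (distance between any of battery_1, battery_2, battery_4 and caddy above 0.09 m).
It also fails if it takes over 58 s, if anything falls off the work surface, if the arm or the gripper's body presses on something with over 40 N, if the wrist force passes 120 N, or if a joint passes its speed limit or range.

## Working session

There is one attempt and no reset: what is moved stays moved. The work goes in short steps, Python scripts to look and compute and a shell command to move; the robot and the scene stay as the last step left them, time stands still between calls to the robot, and variables do not carry over. Pictures are saved under pics/ and viewed, at most 10 in all, crops included, and the job is handed in when it is done.

```bash
mkdir -p pics; cat > h.py <<'E'
import numpy as np, cv2
from plant import env, vision
def undist(c,uv):
    uv=np.atleast_2d(np.array(uv,float)); K=np.array(c["intrinsics"])
    d=np.array([c["k1"],0,0,0],float)
    return cv2.undistortPoints(uv.reshape(-1,1,2),K,d).reshape(-1,2)
def ray(c,uv):
    n=undist(c,uv); R=np.array(c["R"]);t=np.array(c["t"])
    d=np.c_[n,np.ones(len(n))]@R; return -R.T@t,d/np.linalg.norm(d,axis=1)[:,None]
def onz(c,uv,z):
    o,d=ray(c,uv); return o+d*((z-o[2])/d[:,2])[:,None]
def tri(c1,u1,c2,u2):
    o1,d1=ray(c1,u1);o2,d2=ray(c2,u2);d1=d1[0];d2=d2[0]
    s=np.linalg.lstsq(np.c_[d1,-d2],o2-o1,rcond=None)[0]
    a=o1+s[0]*d1;b=o2+s[1]*d2; return (a+b)/2,np.linalg.norm(a-b)
def proj(c,X):
    X=np.atleast_2d(np.array(X,float))
    r=cv2.Rodrigues(np.array(c["R"]))[0]
    return cv2.projectPoints(X,r,np.array(c["t"],float),np.array(c["intrinsics"]),np.array([c["k1"],0,0,0],float))[0].reshape(-1,2)
def load(tag):
    import pickle; return pickle.load(open(f"pics/{tag}.pkl","rb"))
def snap(name,tag):
    import pickle; c=vision.capture(name); pickle.dump(c,open(f"pics/{tag}.pkl","wb")); cv2.imwrite(f"pics/{tag}.png",c["image"]); return c
E
python3 - <<'E'
from h import *
for n in("side","top"):
    c=snap(n,n+"0"); o,d=ray(c,[280,210]); print(n,o.round(3),d.round(3),np.array(c["R"]).round(2).tolist(),c["k1"],np.array(c["intrinsics"]).round(0).tolist())
o=env.get_obs();print({k:np.round(v,3).tolist() for k,v in o.items()})
E
```

```text
side [ 0.414 -0.875  0.721] [[ 0.09   0.812 -0.577]] [[0.99, -0.15, -0.02], [-0.1, -0.57, -0.82], [0.11, 0.81, -0.58]] 0.017931189813484818 [[392.0, 0.0, 287.0], [0.0, 392.0, 210.0], [0.0, 0.0, 1.0]]
top [ 2.250e-01 -1.000e-03  1.481e+00] [[ 0.223  0.005 -0.975]] [[0.0, -1.0, 0.0], [-0.98, -0.0, -0.22], [0.22, -0.0, -0.98]] 0.02012986057641844 [[525.0, 0.0, 283.0], [0.0, 525.0, 212.0], [0.0, 0.0, 1.0]]
{'clock': 0.1, 'joints': [1.019, 0.105, 0.097, 1.564, -0.0, 1.353], 'qvel': [0.001, -0.002, 0.0, -0.002, 0.0, -0.002], 'effort': [0.007, -55.82, 50.472, 0.013, -0.0, 0.0], 'position': [0.196, 0.567, 0.22], 'tool_rot': [-3.14, -0.0, 2.808], 'contact_force': [-1.106, -0.282, -0.717], 'wrist_torque': [0.046, -0.027, 0.014], 'grip_force': 0.0, 'opening': 0.085}
```

View pics/top0.png

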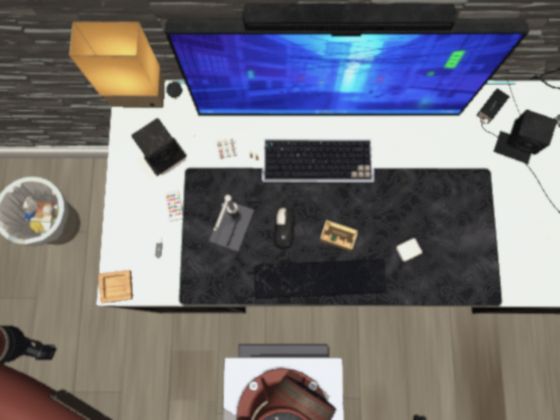

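View pics/side0.png

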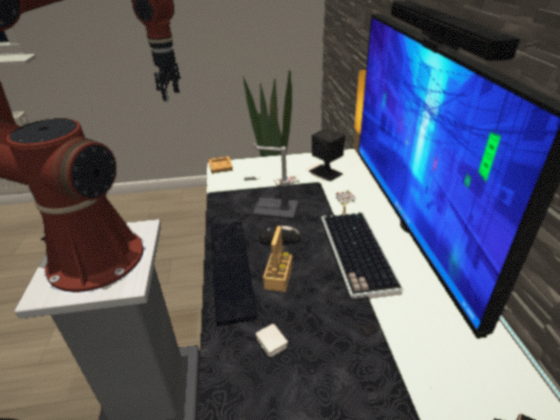

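The top view shows the stand at about (232,225), the mouse at (284,228), the caddy at (339,235), the earbud case at (409,250) and the USB stick at (158,250). In the side view the hook arm is near (270,148) and the caddy near (278,265). I'll zoom in.

```bash
python3 - <<'E'
from h import *
t=load("top0")["image"];s=load("side0")["image"]
z=lambda im,x,y,w,h,W,H:cv2.resize(im[y:y+h,x:x+w],(W,H),interpolation=cv2.INTER_CUBIC)
a=np.vstack([np.hstack([z(t,200,185,70,70,400,300)[:, :],z(t,310,210,70,52,400,300)]),np.hstack([z(s,240,135,70,90,400,300),z(s,250,225,60,75,400,300)])])
cv2.imwrite("pics/z0.png",np.clip(a.astype(float)*1.5,0,255).astype(np.uint8))
E
```

```text
(no output)
```

View pics/z0.png

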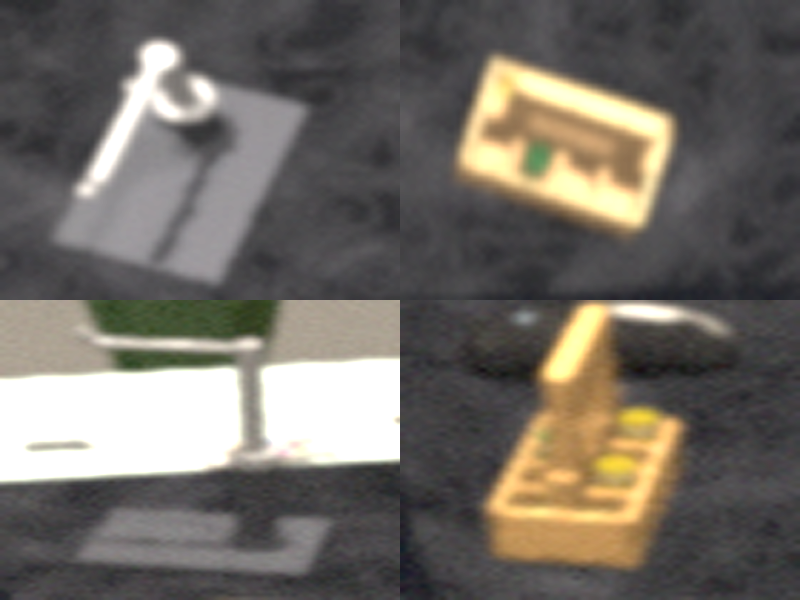

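```bash
cat >> h.py <<'E'
def fr(o,y): # pose -> function mapping local pts to world
    c,s=np.cos(y),np.sin(y); return lambda p:np.array([[o[0]+c*a-s*b,o[1]+s*a+c*b,z] for a,b,z in p])
E
python3 - <<'E'
from h import *
t=load("top0");s=load("side0")
P=onz(t,[(253.4,209.5),(238.5,251),(209.6,241)],.01);print(P.round(3),np.linalg.norm(np.diff(P,axis=0),axis=1))
print("plate c",((P[0]+P[2])/2).round(4))
pt=tri(t,(227.65,197.1),s,(283.75,148.5));tip=tri(t,(214.9,229.3),s,(254.5,144.6));print("posttop",pt,"tip",tip)
# plate from mask
g=cv2.cvtColor(t["image"],cv2.COLOR_BGR2HSV)
# caddy mask, orange
m=cv2.inRange(g,(8,70,60),(30,255,255)); m[:205]=0;m[265:]=0;m[:,:300]=0;m[:,380:]=0
c=max(cv2.findContours(m,0,2)[0],key=cv2.contourArea);r=cv2.minAreaRect(c);b=cv2.boxPoints(r);print(r,b.round(1).tolist())
Q=onz(t,b,.035);print(Q.round(3),np.linalg.norm(np.diff(Q,axis=0),axis=1),Q.mean(0))
Q=onz(t,[(326.1,219.9),(358.1,230.8),(320.5,239.8)],.04);print(Q.round(3))
# side corners
S=onz(s,[(250+.15*(x-400),225+.25*(y-300)) for x,y in[(488,510),(640,522),(685,425)]],.04);print("side rim",S.round(3))
S=[(250+.15*(x-400),225+.25*(y-300)) for x,y in[(600,305),(548,375)]];print("board",onz(s,S,.14).round(3))
E
```

```text
[[0.562 0.083 0.01 ]
 [0.442 0.123 0.01 ]
 [0.471 0.206 0.01 ]] [0.12678048 0.08716667]
plate c [0.5163 0.1442 0.01  ]
posttop (array([0.54475599, 0.13529533, 0.21603568]), np.float64(0.003083243106309467)) tip (array([0.46293084, 0.1637987 , 0.22202411]), np.float64(0.0019020231119615326))
((338.29998779296875, 235.1000213623047), (35.41750717163086, 23.400854110717773), 18.43494987487793) [[317.79998779296875, 240.60000610351562], [325.20001220703125, 218.39999389648438], [358.79998779296875, 229.60000610351562], [351.3999938964844, 251.8000030517578]]
[[ 0.467 -0.099  0.035]
 [ 0.531 -0.121  0.035]
 [ 0.499 -0.214  0.035]
 [ 0.436 -0.192  0.035]] [0.06684506 0.09874965 0.06652006] [ 0.48324105 -0.15653832  0.035     ]
[[ 0.525 -0.123  0.04 ]
 [ 0.494 -0.212  0.04 ]
 [ 0.469 -0.106  0.04 ]]
side rim [[ 0.442 -0.192  0.04 ]
 [ 0.495 -0.211  0.04 ]
 [ 0.525 -0.128  0.04 ]]
board [[ 0.495 -0.126  0.14 ]
 [ 0.469 -0.188  0.14 ]]
```

```bash
python3 -m jog '[[0,0,0,0.05,0,0,0],[0,0.03,-0.05,0.1,0,0,-8],[0,0.286,-0.725,0.1,0,0,-90],[0,0.286,-0.725,0.1,0,0,-90],[0,0.286,-0.725,0.1,0,0,-90],[0,0.286,-0.725,0.1,0,0,-90],[0,0.286,-0.725,0.1,0,0,-90],[0,0.286,-0.725,0.1,0,0,-90],[0,0.286,-0.725,0.1,0,0,-90],[0,0.286,-0.725,0.1,0,0,-90],[0,0.286,-0.725,0.1,0,0,-90],[0,0.286,-0.725,0.1,0,0,-90]]' 40
python3 - <<'E'
from h import *
t=load("top0");s=load("side0")
print("collar .112",onz(t,[(232.4,207.2)],.112))
F=fr((.492,.154),-.332)
L=[(-30,0,.224),(55,0,.216),(-24,0,.214),(0,0,.214)];L=[(a/1000,b,z) for a,b,z in L]
print(proj(t,F(L)).round(1).tolist(),proj(s,F(L)).round(1).tolist())
E
```

```text
clock: 1.3
position: [0.3958, 0.0658, 0.3147]
tool_rot: [3.141, -0.0, 1.231]
contact_force: [2.5, 0.5, 0.1]
opening: 0.0854
grip_force: 0.0
collar .112 [[0.544961   0.13320166 0.112     ]]
[[214.8, 229.3], [227.3, 198.0], [216.2, 227.7], [219.6, 218.7]] [[255.0, 143.9], [284.0, 148.2], [257.3, 147.1], [265.3, 147.7]]
```

```bash
python3 -m jog '[[0,0.087,-0.224,-0.04,0,0,0],[0,0.087,-0.224,-0.04,0,0,0],[0,0.087,-0.224,-0.04,0,0,0],[0,0.087,-0.224,-0.04,0,0,0],[0,0.087,-0.224,-0.04,0,0,0],[0,0.087,-0.224,-0.04,0,0,0],[0,0.087,-0.224,-0.04,0,0,0],[0,0.087,-0.224,-0.04,0,0,0]]'
python3 - <<'E'
from h import *
o=env.get_obs();print(np.round(o["position"],4),np.round(o["tool_rot"],4),o["joints"])
c=snap("side","side1")
im=cv2.resize(c["image"][120:310,180:380],(800,760))[:600]
cv2.imwrite("pics/side1z.png",im)
E
```

```text
clock: 2.1
position: [0.4824, -0.1554, 0.275]
tool_rot: [3.142, -0.0, 1.238]
contact_force: [-0.7, 0.5, 0.2]
opening: 0.0856
grip_force: 0.0
[ 0.4824 -0.1554  0.275 ] [ 3.1415e+00 -2.0000e-04  1.2376e+00] [-5.70227584e-01 -1.59431267e-01 -6.20527375e-02  1.66815789e+00
  1.91561017e-04  1.33378980e+00]
```

View pics/side1z.png

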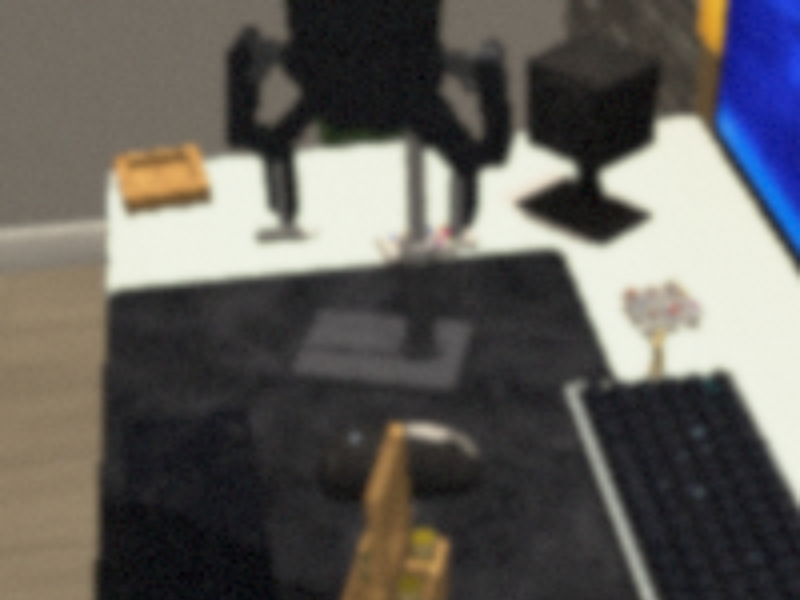

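The fingers, at (283,225) and (463,225) in the crop, straddle the handle board at about (383,430), with the board roughly centred between them. I'll descend and grip.

```bash
python3 -m jog '[[0,0,-0.002,-0.05,0,0,0],[0,0,-0.002,-0.1,0,0,0],[0,0,-0.002,-0.13,0,0,0],[0,0,-0.002,-0.154,0,0,0],[0,0,-0.002,-0.154,0,0,0],[0.4,0,-0.002,-0.154,0,0,0],[0.7,0,-0.002,-0.154,0,0,0],[1,0,-0.002,-0.154,0,0,0],[1,0,-0.002,-0.154,0,0,0],[1,0,-0.002,-0.154,0,0,0],[1,0,-0.002,-0.154,0,0,0],[1,0,-0.002,-0.154,0,0,0]]' 40
```

```text
clock: 3.35
position: [0.4828, -0.1583, 0.1214]
tool_rot: [3.141, 0.0, 1.237]
contact_force: [-1.5, 1.0, 5.5]
opening: 0.0087
grip_force: 39.5
```

```bash
python3 -m jog '[[1,0,0,0.005,0,0,0],[1,0,0,0.02,0,0,0],[1,0,0,0.05,0,0,0],[1,0,0,0.08,0,0,0],[1,0,0,0.11,0,0,0],[1,0,0,0.13,0,0,0],[1,0,0,0.136,0,0,0],[1,0,0,0.136,0,0,0],[1,0,0,0.136,0,0,0]]' 50
python3 -m jog '[[1,-0.01,0.01,0,0,0,0],[1,-0.03,0.03,0,0,0,0],[1,-0.06,0.055,0,0,0,0],[1,-0.075,0.085,0,0,0,0],[1,-0.08,0.12,0,0,0,0],[1,-0.08,0.155,0,0,0,0],[1,-0.08,0.19,0,0,0,0],[1,-0.08,0.225,0,0,0,0],[1,-0.08,0.26,0,0,0,0],[1,-0.08,0.295,0,0,0,0],[1,-0.08,0.32,0,0,0,0],[1,-0.08,0.335,0,0,0,0]]'
```

```text
clock: 4.25
position: [0.4823, -0.1579, 0.2556]
tool_rot: [-3.14, -0.0, 1.237]
contact_force: [-0.3, 0.4, -4.1]
opening: 0.0079
grip_force: 50.0
clock: 5.45
position: [0.4016, 0.1787, 0.2552]
tool_rot: [-3.139, 0.001, 1.239]
contact_force: [-0.5, -0.6, -4.4]
opening: 0.0079
grip_force: 50.1
```

```bash
python3 -m jog '[[1,0.002,0.006,0.001,0,0,0],[1,0.002,0.006,0.001,0,0,0],[1,0.002,0.006,0.001,0,0,0]]'
python3 - <<'E'
from h import *
s=snap("side","side2");t=snap("top","top2")
z=lambda im,x,y,w,h,W,H:cv2.resize(im[y:y+h,x:x+w],(W,H),interpolation=cv2.INTER_CUBIC)
a=np.hstack([z(s["image"],210,110,96,144,400,600),z(t["image"],180,180,96,144,400,600)])
cv2.imwrite("pics/z2.png",np.clip(a.astype(float)*1.5,0,255).astype(np.uint8))
o=env.get_obs()["position"];print(o)
F=fr(o[:2],-.332)
for z in(.115-.096,):
  L=[(0,y,o[2]-.121+h) for y,h in[(-.022,.096),(.022,.096),(-.022,.062),(.022,.062),(-.035,.14),(.035,.14)]]
  print(((proj(s,F(L))-(210,110))*4.1667).round().tolist())
E
```

```text
clock: 5.75
position: [0.4046, 0.1822, 0.2572]
tool_rot: [-3.141, 0.001, 1.237]
contact_force: [0.4, -0.5, -3.9]
opening: 0.0081
grip_force: 50.0
[0.40470815 0.18207698 0.25751035]
[[91.0, 139.0], [109.0, 112.0], [96.0, 184.0], [114.0, 156.0], [78.0, 87.0], [108.0, 46.0]]
```

View pics/z2.png

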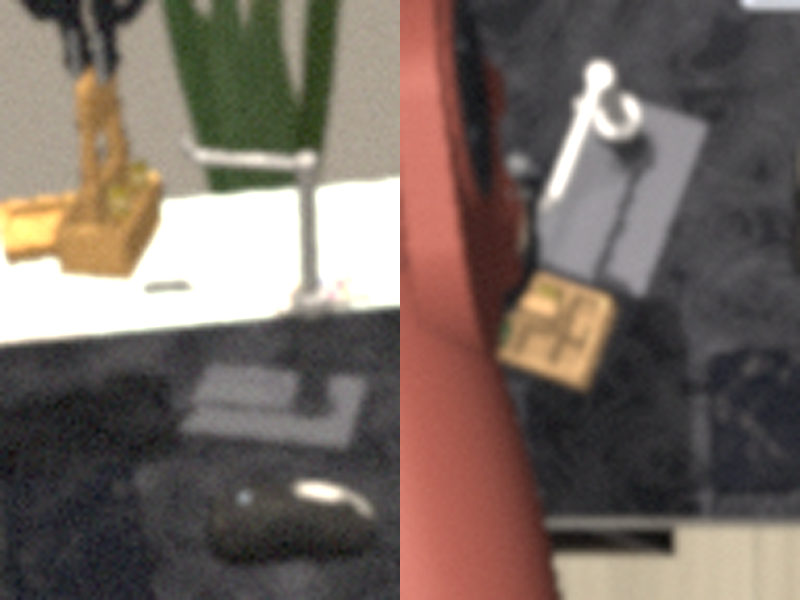

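The side crop shows the slot around (102,148) roughly level with the hook: tip at (186,143), arm from (200,153) to (305,160). The arm's top works out at about 0.218 m, so I'll raise 4 mm and insert slowly.

```bash
python3 -m jog '[[1,0.001,0.002,0.004,0,0,0],[1,0.02,-0.005,0.004,0,0,0],[1,0.035,-0.01,0.004,0,0,0],[1,0.045,-0.013,0.004,0,0,0],[1,0.052,-0.016,0.004,0,0,0],[1,0.058,-0.018,0.004,0,0,0],[1,0.064,-0.020,0.004,0,0,0],[1,0.064,-0.020,0.004,0,0,0],[1,0.064,-0.020,0.004,0,0,0]]'
python3 - <<'E'
from h import *
s=snap("side","side3");t=snap("top","top3")
z=lambda im,x,y,w,h,W,H:cv2.resize(im[y:y+h,x:x+w],(W,H),interpolation=cv2.INTER_CUBIC)
a=np.hstack([z(s["image"],230,110,64,96,400,600),z(t["image"],190,180,64,96,400,600)])
cv2.imwrite("pics/z3.png",np.clip(a.astype(float)*1.5,0,255).astype(np.uint8))
E
```

```text
clock: 6.75
position: [0.4684, 0.1629, 0.2617]
tool_rot: [-3.141, 0.0, 1.237]
contact_force: [0.7, 0.4, -3.5]
opening: 0.0084
grip_force: 50.0
```

View pics/z3.png

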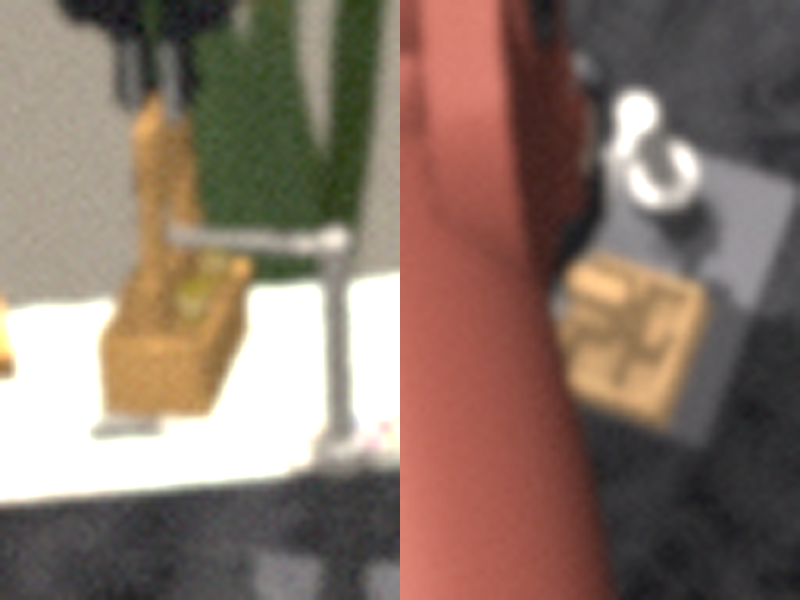

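The hook arm enters the board at crop (165,235) with no contact force, so it's passing through the slot. I'll go on to the seat and lower until contact.

```bash
python3 -m jog '[[1,0.006,-0.002,0,0,0,0],[1,0.012,-0.004,0,0,0,0],[1,0.018,-0.006,0,0,0,0],[1,0.023,-0.008,0,0,0,0],[1,0.023,-0.008,0,0,0,0],[1,0.023,-0.008,-0.005,0,0,0],[1,0.023,-0.008,-0.010,0,0,0],[1,0.023,-0.008,-0.013,0,0,0],[1,0.023,-0.008,-0.013,0,0,0]]'
python3 -m jog '[[1,0,0,-0.002,0,0,0],[1,0,0,-0.002,0,0,0],[1,0,0,-0.002,0,0,0]]'
```

```text
clock: 7.75
position: [0.4912, 0.1549, 0.248]
tool_rot: [-3.141, 0.0, 1.237]
contact_force: [-0.7, -0.1, -3.7]
opening: 0.0082
grip_force: 50.0
clock: 8.05
position: [0.4917, 0.1549, 0.2468]
tool_rot: [3.141, -0.0, 1.237]
contact_force: [-0.3, -0.5, -3.5]
opening: 0.0078
grip_force: 50.0
```

```bash
for i in 1 2 3 4; do python3 -m jog '[[1,0,0,-0.001,0,0,0],[1,0,0,-0.001,0,0,0],[1,0,0,-0.001,0,0,0]]' | egrep 'position|contact'; done
```

```text
position: [0.4917, 0.1549, 0.2458]
contact_force: [-0.2, 0.5, -2.9]
position: [0.4916, 0.1549, 0.2447]
contact_force: [-0.5, 0.0, -4.0]
position: [0.4916, 0.1548, 0.2437]
contact_force: [1.0, 1.0, -3.2]
position: [0.4916, 0.1549, 0.2427]
contact_force: [-0.2, -0.6, -3.4]
```

```bash
for i in 1 2 3 4 5; do python3 -m jog '[[1,0,0,-0.001,0,0,0],[1,0,0,-0.001,0,0,0],[1,0,0,-0.001,0,0,0]]' | egrep 'position|contact'; done
```

```text
position: [0.4917, 0.1549, 0.2419]
contact_force: [0.3, -0.2, -1.4]
position: [0.492, 0.1549, 0.2417]
contact_force: [-0.8, 0.2, 5.8]
position: [0.4922, 0.1549, 0.2415]
contact_force: [-2.5, -0.1, 10.9]
position: [0.4924, 0.1548, 0.2414]
contact_force: [-4.0, -0.8, 16.7]
position: [0.4926, 0.1549, 0.2413]
contact_force: [-6.1, -1.0, 22.2]
```

Contact came at TCP z 0.242, which puts the arm top at about 0.217 and agrees with vision. I'll ease off, then open gently and part way.

```bash
python3 -m jog '[[1,0,0,0.002,0,0,0],[1,0,0,0.0035,0,0,0],[1,0,0,0.0035,0,0,0],[0.88,0,0,0.0035,0,0,0],[0.84,0,0,0.0035,0,0,0],[0.8,0,0,0.0035,0,0,0],[0.75,0,0,0.0035,0,0,0],[0.75,0,0,0.0035,0,0,0],[0.75,0,0,0.0035,0,0,0]]' 20
python3 - <<'E'
from h import *
s=snap("side","side4");t=snap("top","top4")
z=lambda im,x,y,w,h,W,H:cv2.resize(im[y:y+h,x:x+w],(W,H),interpolation=cv2.INTER_CUBIC)
a=np.hstack([z(s["image"],230,110,64,96,400,600),z(t["image"],190,180,64,96,400,600)])
cv2.imwrite("pics/z4.png",np.clip(a.astype(float)*1.5,0,255).astype(np.uint8))
E
```

```text
clock: 11.65
position: [0.4916, 0.1549, 0.2412]
tool_rot: [-3.142, 0.0, 1.237]
contact_force: [-0.1, -0.1, -0.2]
opening: 0.0217
grip_force: 0.0
```

View pics/z4.png

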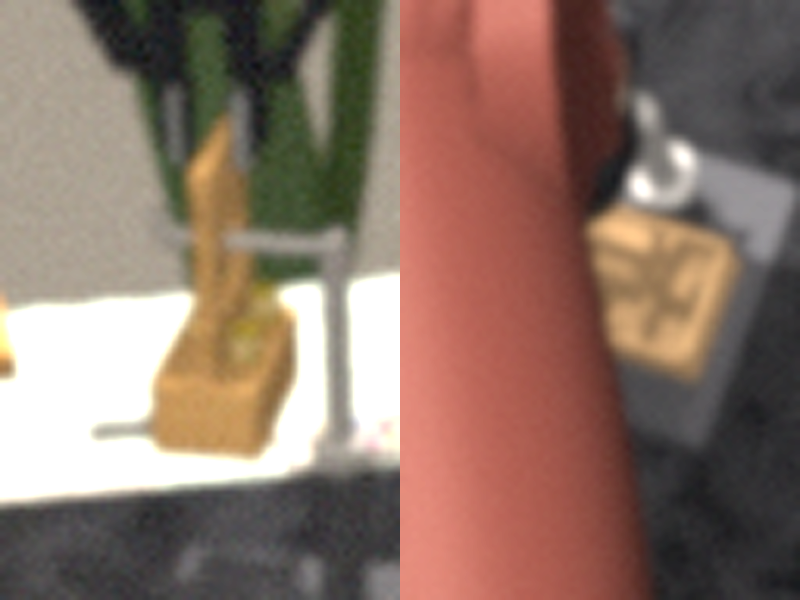

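The caddy hangs on the arm, with the tip showing on the left at (170,235) and the arm running on to the post at (340,240). The fingers are clear on both sides, so I'll open slightly more while rising straight up.

```bash
python3 -m jog '[[0.7,0,0,0.005,0,0,0],[0.68,0,0,0.015,0,0,0],[0.68,0,0,0.03,0,0,0],[0.68,0,0,0.05,0,0,0],[0.68,0,0,0.08,0,0,0],[0.68,0,0,0.11,0,0,0],[0.68,0,0,0.11,0,0,0],[0.68,0,0,0.11,0,0,0],[0.68,0,0,0.11,0,0,0],[0.68,0,0,0.11,0,0,0],[0.68,0,0,0.11,0,0,0],[0.68,0,0,0.11,0,0,0]]'
python3 -m jog '[[0.68,0,0,0,0,0,0],[0.68,0,0,0,0,0,0],[0.68,0,0,0,0,0,0],[0.68,0,0,0,0,0,0],[0.68,0,0,0,0,0,0],[0.68,0,0,0,0,0,0],[0.68,0,0,0,0,0,0],[0.68,0,0,0,0,0,0],[0.68,0,0,0,0,0,0],[0.68,0,0,0,0,0,0],[0.68,0,0,0,0,0,0],[0.68,0,0,0,0,0,0]]' >/dev/null
python3 - <<'E'
from h import *
s1=snap("side","side5")
import time
for i in range(6): s=vision.capture("side")
z=lambda im,x,y,w,h,W,H:cv2.resize(im[y:y+h,x:x+w],(W,H),interpolation=cv2.INTER_CUBIC)
A=s1["image"][130:200,235:300].astype(int);B=s["image"][130:200,235:300].astype(int)
print("diff",np.abs(A-B).mean(),env.get_obs()["clock"])
a=np.hstack([z(x["image"],230,110,64,96,400,600) for x in(s1,s)])
cv2.imwrite("pics/z5.png",np.clip(a.astype(float)*1.5,0,255).astype(np.uint8))
E
```

```text
clock: 12.95
position: [0.4914, 0.1548, 0.3508]
tool_rot: [-3.141, 0.0, 1.237]
contact_force: [0.2, 0.3, -0.4]
opening: 0.0276
grip_force: 0.0
diff 1.9265201465201465 14.5
```

View pics/z5.png

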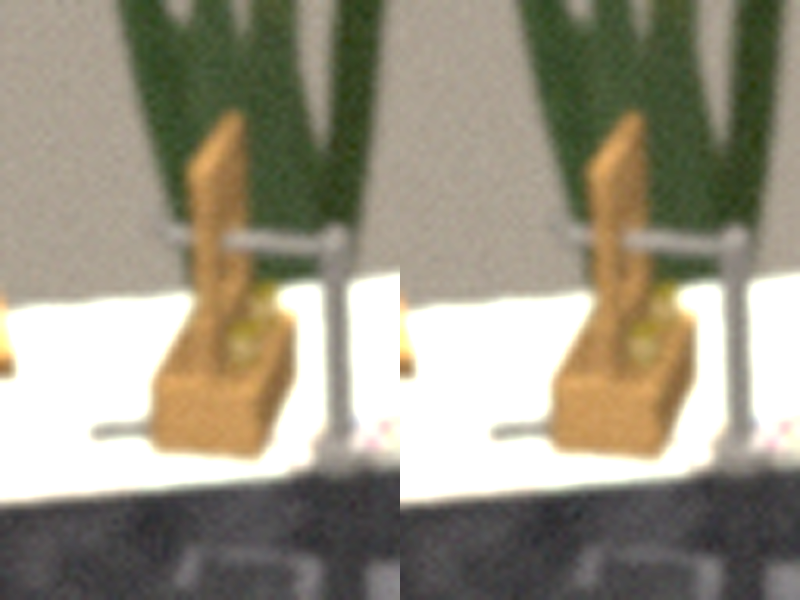

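The two frames match: the caddy hangs upright and still with its batteries in, and the gripper is clear above it.

```bash
python3 -c "
from plant import env
print(env.finish_job())"
```

```text
the job is handed in; nothing more can be done
None
```

I hung the caddy on the hook (arm top felt at about 0.217 m) and handed the job in at about 14.5 s; the last pictures show it upright and still with the two yellow batteries in it (the green one was hidden behind the handle board), and the gripper clear above.

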